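Slide the heavy carton home into its bay

TASK

Push the heavy orange-red labelled carton along the bench into the blue parking bay until it stands fully home, square against the bay's back stop. It is heavy and tall, so push it gently and low near its base so that it slides upright and never tips; do not lift or carry it, and leave the other things on the bench where they are. Finish with the robot clear of the carton.

Things in the scene. Friction and masses are not known exactly. Their poses are not given: they have to be found in the camera images.
- carton: Tall carton, white with an orange-red panel, 61 x 86 x 160 mm (x, y, z), 0.7-1 kg, centre of mass at mid-height. Origin: centre of underside; z up. Starts upright on the bench in front of the bay, -x face (86 mm wide) roughly towards the robot. Friction with the bench about 0.5-0.7: pushed at mid-height or above it tips, pushed within 30 mm of the bench it slides.
- bay: Blue U-shaped parking bay fixed to the bench, no floor, open to its -x. Origin on the bench at the middle of the back stop's front (bumper) face; x points into the stop, roughly away from the robot, y left, z up. Stop 45 mm high. Rails 24 mm high, inner faces at y = +-55 mm from the stop to x = -48 mm; then flared lips widen the mouth to about y = +-75 mm at x = -95 mm.
- bay_home (a point): Point on the bench where the carton's origin lies when it is home: bay frame x = -31 mm, y = 0; the carton has 12 mm of play to each side. Axes as the bay's; the carton's x is then along the bay's x. The carton's near face is then at bay x = -61 mm, clear of the rails' parallel part and between the lips.
- maroon_carton: Bystander: carton of the same 61 x 86 x 160 mm size with a dark maroon panel, light, at the back on the right. Origin at the centre of its underside.
- jar: Bystander: white screw jar 62 mm across, 96 mm high, behind the bay. Origin at the centre of its underside.
- blue_bottle: Bystander: white tablet bottle with a blue band, 46 mm across, 88 mm high, behind the bay. Origin at the centre of its underside.
- green_bottle: Bystander: white tablet bottle with a green label, 38 mm across, 68 mm high, behind the bay. Origin at the centre of its underside.
- tape: Bystander: roll of tan tape lying flat, 53 mm across, 18 mm high, near the bench's front edge on the left. Origin at the centre of its underside.
- pillbox: Bystander: flat blue four-compartment pill box, closed, 47 x 132 x 29 mm, near the bench's front edge on the right. Origin at the centre of its underside.
Things that resemble listed ones, but are neither listed nor needed, are in the scene too. Leave any yellow look-alike of the carton alone.

How it is judged (in metres and radians):
At the end, for the whole second after the job is handed in: The orange-red carton stands upright (within 0.04 rad) and at rest on the bench between the bay's rails, its origin 24 to 38 mm in front of the back stop (so at most about 7 mm from touching it), within 18 mm of the bay's centre line and square to the bay within 0.09 rad (x of carton in the frame of bay between -0.038 and -0.024 m and y of carton in the frame of bay between -0.018 and 0.018 m and angle between the x axis of carton and the x axis of bay, either way round below 0.09 rad and angle between carton's own z axis and vertical below 0.04 rad and height (world z) of carton below 0.004 m and linear speed of carton below 0.01 m/s).
It fails at once if the heavy carton tipped or rocked by more than 0.15 rad (angle between carton's own z axis and vertical above 0.15 rad).
It fails at once if the heavy carton was lifted off the bench (height (world z) of carton above 0.008 m).
It fails at once if the carton was rammed or squeezed with more than 45 N (contact force between any of the arm, the fingers and carton above 45 N).
It fails at once if a bystander was moved by more than 2 cm (distance of any of maroon_carton, jar, blue_bottle, green_bottle, tape, pillbox from where it was at the start of the episode above 0.02 m).
It fails at once if a bystander was tipped over (angle between any of maroon_carton, jar, blue_bottle, green_bottle's own z axis and vertical above 0.3 rad).
It also fails if it takes over 72 s, if anything falls off the work surface, if the arm or the gripper's body presses on something with over 40 N, if the wrist force passes 120 N, or if a joint passes its speed limit or range.

ROBOT

A 6-joint arm with a two-finger parallel gripper is mounted at the origin on a cart in front of the work surface, level with it; the furniture and walls round the work are solid. World frame = base frame: x ahead of the robot, y to its left, z up, the work surface at z = 0. Lengths are in mm, angles in rad, forces in N, time in s.
With the tool pointing down it reaches from about 225 to 725 mm from the base axis. Payload 3.1 kg.
Tool frame: the origin (TCP) lies between the finger pads; the fingertips stand arm.tip_reach ahead of it and the grasp point (between the pads) lies 2 mm behind it (arm.tip_reach is the distance from the TCP to the fingertips, in mm); x points along the fingers, z is the direction in which the jaws open and shut, and the axes are right-handed (so a half turn about x gives the same grasp; the last joint's range is limited). The gripper opens to 85 mm and grips with 20 to 120 N. Pads are 22 mm wide; open, the fingers measure 114 mm over their backs; the gripper's body (76 mm by 85 mm) begins 54 mm behind the grasp point. The pads swing forward as they close: fully open they stand 13 mm farther back than shut.
Start: joints at [-1.333, 0.048, 0.099, 1.622, 0, 1.443], TCP at [187.775, -490.263, 248.312] pointing down, gripper open.
Joint ranges: [-2.91, 2.91], [-0.99, 1.94], [-1.21, 1.42], [-2.12, 2.29], [-1.49, 1.47], [-3.14, 3.14]. Speed limits (rad/s): [2.79, 2.79, 3.14, 3.14, 3.14, 3.14].

INTERFACE

Orientations are given as a unit quaternion [w, x, y, z].
In Python, from workcell import arm gives the robot as it stands.
- The arm moves only by the tool play_rows, never from a script. Its argument "motion" is a list of rows, each a list of 5 numbers: the opening in per cent of the stroke, from 0 (shut) to 100 (fully open), then the shift along the tool's x, y, z in cm, then the turn about the tool's x in rad. In form: [[grip, tx, ty, tz, turn], ...]. A call has 1 to 8 rows; each row shifts and turns the commanded pose from where the row before left it, along the tool's axes as they then stand; what a row does not reach is not made up. A row lasts 1/10 s, in which the tool goes at most 50 mm and 8.59 degrees, less where a joint would pass 70% of its speed; a pose out of reach is approached as far as the arm can. A call is refused whole if a number of a shift passes 5 or a number of a turn 0.15, either way. A call with a gripper value outside its range is refused whole. The fingers move at their own pace and stop on an object; "grip_force" is the grip in N (left out, the last holds). Time passes only in rows, so rows that do not move let the fingers close. It gives the time, the measured TCP pose, the force and the opening at its end, in the units of the state.
- arm.read_state(): the state, without advancing time (a new reading comes with each control period).
- arm.get_image(name): name is "side" or "top"; returns a dict with "pixels" (400x640x3 uint8, red, green, blue), "depth" (400x640 float32, mm along the optical axis (not along the pixel's ray), 0 where there is no reading), "fx", "fy", "cx", "cy" (pixels), "R" (3x3) and "t" (3): a world point X has camera coordinates R X + t. Camera axes: x right, y down, z forward; pixel columns grow to the right and rows downward; lengths in mm; the calibration is good to about 2 mm. A picture is of the moment at which its call begins.
- arm.finish_job(): hands the job in, once; it reports no verdict.
The state is a dict: "clock": time; "joints": joint angles; "dq": joint speeds; "joint_torque": joint torques, N m; "position": TCP position; "eef_rot": TCP orientation; "wrist_force": force on the tool from outside, world axes, zero at the start; "ft_torque": the same for the moment, N m; "opening": opening from 0.0 (shut) to 1.0 (fully open).
Only numpy, scipy, OpenCV 4.12 (cv2) and the standard library are available. Lean on these libraries where they do the work, as an engineer would, in place of code of your own. Each camera call takes 0.05 s, during which the arm holds its last target. There are 200 camera calls.

## Working session

There is one attempt and no reset: what is moved stays moved. The work goes in short steps, Python scripts to look and compute and a tool call to move; the robot and the scene stay as the last step left them, time stands still between calls to the robot, and variables do not carry over. Pictures are saved under pics/ and viewed, about 8 in all and at most 12, crops included, and the job is handed in when it is done.

Besides the shell and the picture viewer there is one more tool, called after ">>>" as a command line: name --pt "numbers of a row" for each row, then --argument value for the rest. play_rows: Moves the arm, as the interface text tells. Its arguments: {"type":"object","properties":{"motion":{"type":"array"},"grip_force":{"type":"number"}},"required":["motion"]}

```bash
mkdir -p pics; ls; python3 - <<'E'
from workcell import arm
import cv2, numpy as np
print(arm.read_state(), arm.tip_reach)
for n in("top","side"):
    g=arm.get_image(n); cv2.imwrite(f"pics/{n}0.png",g["pixels"][:,:,::-1]); np.savez(f"{n}0.npz",**g)
    print(n,g["fx"],g["cx"],g["cy"],np.round(g["R"],3).tolist(),np.round(g["t"],1), -np.round(g["R"].T@g["t"],1) if True else 0)
E
```

```text
pics
{'clock': 0.0, 'joints': array([-1.33280799e+00,  4.87539578e-02,  9.75754433e-02,  1.62195056e+00,
        1.48794929e-05,  1.44304517e+00]), 'dq': array([-3.12190154e-04, -2.39650074e-04,  5.90111178e-04,  4.04180707e-05,
       -9.05322773e-04,  1.68691450e-03]), 'joint_torque': array([ 5.30548768e-04, -3.38784707e+01,  3.20014071e+01,  2.02904450e-02,
       -6.65655648e-05,  6.02967617e-06]), 'position': array([ 187.64492594, -489.72416349,  247.10417565]), 'eef_rot': array([ 0.58197773,  0.40129065,  0.58319956, -0.40018247]), 'wrist_force': array([-0.10255862,  0.31377216,  0.10251953]), 'ft_torque': array([0.02682751, 0.01087711, 0.00110782]), 'opening': 0.9974684729671068} 17.0
top 392.79541705515214 319.4935723181179 191.01632745937496 [[0.109, -0.994, 0.004], [-0.927, -0.104, -0.362], [0.36, 0.036, -0.932]] [-113.6  575.3  689.8] [297.3 -77.8 851.7]
side 441.35534103707585 313.5729591708017 201.092545752769 [[-0.91, -0.414, -0.002], [-0.327, 0.722, -0.61], [0.253, -0.555, -0.792]] [514.1 259.1 985.9] [302.9 572.6 940.1]
```

View pics/top0.png

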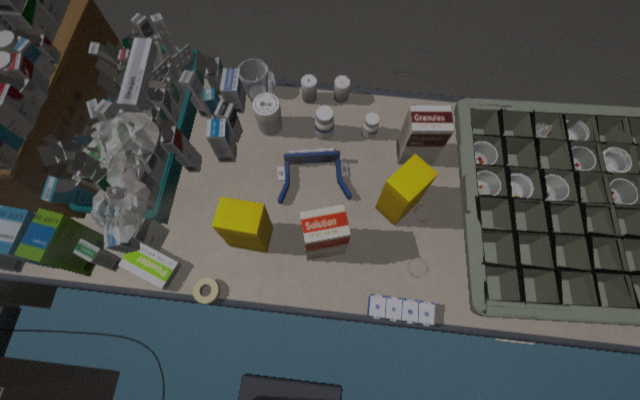

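View pics/side0.png

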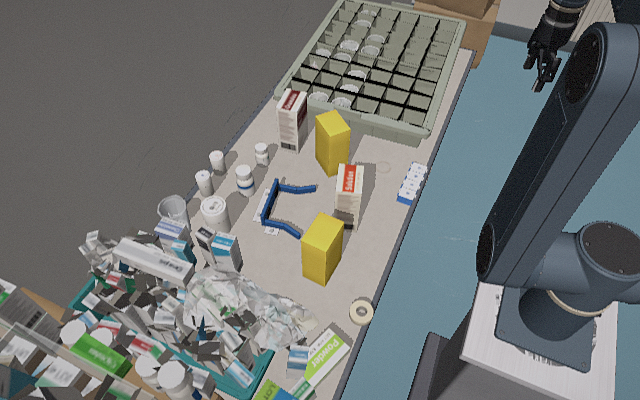

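Top view: the target carton is at about (325,232), with the bay just behind it (stop at about (312,156), lips at (284,200) and (349,197)). There are yellow look-alikes on both sides, at (243,223) and (405,190). Next I'll measure with depth from both views.

```bash
cat > m.py <<'E'
import numpy as np, cv2
def pts(g):
    v,u=np.mgrid[:400,:640]; d=g["depth"]
    P=np.stack([(u-g["cx"])/g["fx"]*d,(v-g["cy"])/g["fy"]*d,d],-1)-g["t"]
    P=P@g["R"]; P[d<=0]=np.nan
    return P
def report(g,name):
    P=pts(g); hsv=cv2.cvtColor(np.ascontiguousarray(g["pixels"]),cv2.COLOR_RGB2HSV)
    H,S,V=[hsv[...,i].astype(int) for i in range(3)]
    def rect(m,l):
        q=P[m][:,:2].astype(np.float32)
        if len(q)<8: print(name,l,"few",len(q)); return
        r=cv2.minAreaRect(q); z=P[m][:,2]
        print(name,l,len(q),"c",np.round(r[0],1),"size",np.round(r[1],1),"ang",round(r[2],2),"z",np.round(np.percentile(z,[2,50,98]),1),"mean",np.round(q.mean(0),1))
        return r
    n,lab,st,ce=cv2.connectedComponentsWithStats(((P[...,2]>148)&(P[...,2]<172)&(P[...,0]>230)&(P[...,0]<650)&(abs(P[...,1])<350)).astype(np.uint8))
    for i in range(1,n):
        if st[i,4]>150: rect(lab==i,f"top@{ce[i].round()} hue{np.median(H[lab==i])} S{np.median(S[lab==i])}")
    blue=(H>100)&(H<125)&(S>110)&(P[...,0]>330)&(P[...,0]<620)&(abs(P[...,1])<160)
    r=rect(blue&(P[...,2]>38)&(P[...,2]<55),"stop")
    b=blue&(P[...,2]>17)&(P[...,2]<30)
    rect(b,"rails")
    return P,blue
E
python3 - <<'E'
from m import *
for n in("top","side"):
    g=dict(np.load(f"{n}0.npz")); P,b=report(g,n)
    z=P[...,2]; m=b&(z>18)&(z<30); q=P[m]
    for s,l in((q[:,1]>np.median(q[:,1]),"left"),(q[:,1]<=np.median(q[:,1]),"right")):
        a=q[s]; 
        for x0 in range(340,600,12):
            w=a[(a[:,0]>=x0)&(a[:,0]<x0+12)]
            if len(w)>2: print(n,l,x0,len(w),w[:,1].min().round(1),w[:,1].max().round(1))
    s=P[b&(z>38)&(z<55)]
    for y0 in range(-100,140,12):
        w=s[(s[:,1]>=y0)&(s[:,1]<y0+12)]
        if len(w)>2: print(n,"stop",y0,len(w),w[:,0].min().round(1),w[:,0].max().round(1))
E
```

```text
top top@[411. 179.] hue28.0 S222.0 1315 c [ 612.3 -224.4] size [60.3 86.1] ang 49.94 z [151.4 159.5 162. ] mean [ 608.2 -223.2]
top top@[132. 219.] hue20.5 S10.0 542 c [495.6 284.2] size [ 56.7 135.8] ang 73.63 z [152.1 168.2 171.8] mean [469.3 280.5]
top top@[238. 216.] hue28.0 S217.0 1527 c [500.5  93.5] size [86.4 60.9] ang 85.42 z [151.5 159.6 162.1] mean [498.9  92.2]
top top@[324. 224.] hue11.0 S50.0 1532 c [502.4 -67.5] size [61.  85.4] ang 17.49 z [152.5 159.6 162.1] mean [500.5 -67.7]
top stop few 0
top rails 72 c [614.2 -33.4] size [ 33.7 162.3] ang 10.75 z [20.4 23.4 26.8] mean [604.5   3.9]
top left 580 12 37.2 44.2
top left 592 16 36.0 43.4
top right 592 5 32.9 35.1
side top@[333. 125.] hue27.0 S153.0 618 c [ 613.2 -224.4] size [61.4 89.4] ang 49.85 z [149.5 161.2 164.3] mean [ 607.9 -218.9]
side top@[349. 180.] hue18.0 S31.0 816 c [503.3 -67.4] size [60.  88.8] ang 17.21 z [151.3 161.3 164.6] mean [501.8 -62.6]
side top@[322. 233.] hue27.0 S151.0 1081 c [501.7  92.5] size [88.3 61.2] ang 85.74 z [150.5 161.1 164.4] mean [500.6  96.8]
side top@[302. 327.] hue20.0 S10.0 310 c [453.1 306. ] size [54.  86.7] ang 2.3 z [164.1 168.9 171.8] mean [448.9 302.5]
side stop few 0
side rails 76 c [614.8 -34.3] size [ 32.7 166.8] ang 9.78 z [17.3 24.  28.1] mean [604.7  10.7]
side left 580 9 38.6 45.1
side left 592 13 37.8 44.0
side right 592 6 33.4 36.8
```

```bash
sed -i 's/(P\[...,0\]>330)&(P\[...,0\]<620)/(P[...,0]>540)\&(P[...,0]<800)/' m.py; python3 - <<'E'
from m import *
for n in("top","side"):
    g=dict(np.load(f"{n}0.npz")); P,b=report(g,n)
    z=P[...,2]
    s=P[b&(z>40)&(z<52)]
    for y0 in range(-130,120,15):
        w=s[(s[:,1]>=y0)&(s[:,1]<y0+15)]
        if len(w)>2: print(n,"stop",y0,len(w),w[:,0].min().round(1),w[:,0].max().round(1))
    q=P[b&(z>19)&(z<29)]
    for x0 in range(560,760,10):
        w=q[(q[:,0]>=x0)&(q[:,0]<x0+10)]
        L=w[w[:,1]>-35];R=w[w[:,1]<-35]
        print(n,x0,[ (len(k),k[:,1].min().round(1),k[:,1].max().round(1)) for k in (L,R) if len(k)>1])
E
```

```text
top top@[411. 179.] hue28.0 S222.0 1315 c [ 612.3 -224.4] size [60.3 86.1] ang 49.94 z [151.4 159.5 162. ] mean [ 608.2 -223.2]
top top@[132. 219.] hue20.5 S10.0 542 c [495.6 284.2] size [ 56.7 135.8] ang 73.63 z [152.1 168.2 171.8] mean [469.3 280.5]
top top@[238. 216.] hue28.0 S217.0 1527 c [500.5  93.5] size [86.4 60.9] ang 85.42 z [151.5 159.6 162.1] mean [498.9  92.2]
top top@[324. 224.] hue11.0 S50.0 1532 c [502.4 -67.5] size [61.  85.4] ang 17.49 z [152.5 159.6 162.1] mean [500.5 -67.7]
top stop 109 c [696.5 -19.4] size [  9.9 121.7] ang 11.66 z [41.4 44.6 47.4] mean [699.6 -30.8]
top rails 286 c [645.5 -27.4] size [ 97.4 162.3] ang 10.75 z [19.4 23.2 26. ] mean [641.8 -37.6]
top stop -85 15 702.8 712.8
top stop -70 17 701.4 708.3
top stop -55 19 699.0 706.8
top stop -40 13 696.6 701.5
top stop -25 15 692.7 699.9
top stop -10 9 692.2 696.9
top stop 5 11 690.1 694.0
top stop 20 6 688.1 691.5
top stop 35 4 686.5 688.2
top 560 []
top 570 []
top 580 [(10, np.float64(37.2), np.float64(44.2))]
top 590 [(15, np.float64(34.7), np.float64(43.4))]
top 600 [(17, np.float64(31.5), np.floa
[... 2300 characters left out ...]
4(-93.5))]
side 640 [(19, np.float64(27.8), np.float64(38.2)), (16, np.float64(-100.8), np.float64(-87.0))]
side 650 [(15, np.float64(30.5), np.float64(39.5)), (16, np.float64(-91.8), np.float64(-80.7))]
side 660 [(15, np.float64(31.0), np.float64(40.9)), (15, np.float64(-91.6), np.float64(-78.8))]
side 670 [(14, np.float64(32.5), np.float64(43.1)), (13, np.float64(-88.2), np.float64(-77.3))]
side 680 [(18, np.float64(3.7), np.float64(43.8)), (14, np.float64(-84.9), np.float64(-76.6))]
side 690 [(11, np.float64(-34.8), np.float64(-8.9)), (20, np.float64(-84.8), np.float64(-35.7))]
side 700 [(8, np.float64(-85.4), np.float64(-75.9))]
side 710 []
side 720 []
side 730 []
side 740 []
side 750 []
```

```bash
python3 - <<'E'
import cv2
a=cv2.imread("pics/top0.png")[90:270,180:460]; cv2.imwrite("pics/crop0.png",cv2.resize(a,None,fx=2.8,fy=2.8,interpolation=cv2.INTER_CUBIC))
E
```

```text
(no output)
```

View pics/crop0.png

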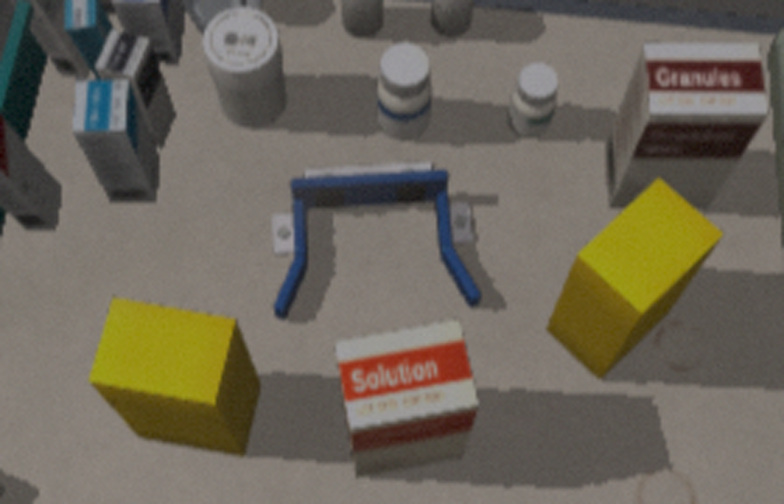

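The carton is at (502.5, -67.5) with yaw about 17.5°. The bay origin is at about (693.5, -19.5) with yaw about 10°. The tool always points down, so the gripper body could hit the carton high up. I'll measure the gripper's profile in the tool frame to choose which side to push with.

```bash
python3 - <<'E'
from m import *
from workcell import arm
from scipy.spatial.transform import Rotation as Ro
s=arm.read_state(); w,x,y,z=s["eef_rot"]; R=Ro.from_quat([x,y,z,w]).as_matrix(); print(np.round(R,3))
for n in("side","top"):
    g=dict(np.load(f"{n}0.npz")); P=pts(g).reshape(-1,3)
    q=(P-s["position"])@R
    q=q[(abs(q[:,1])<120)&(abs(q[:,2])<120)&(q[:,0]<40)&(q[:,0]>-160)]
    for a in range(-160,40,10):
        k=q[(q[:,0]>=a)&(q[:,0]<a+10)]
        if len(k)>3: print(n,a,len(k),"y",np.round([k[:,1].min(),k[:,1].max()],0),"z",np.round([k[:,2].min(),k[:,2].max()],0))
E
```

```text
[[-0.001  0.934  0.358]
 [ 0.002  0.358 -0.934]
 [-1.     0.    -0.002]]
side -160 241 y [-37.  36.] z [-39.  26.]
side -150 151 y [-34.  37.] z [-40.  10.]
side -140 151 y [-31.  37.] z [-40.  13.]
side -130 160 y [-29.  38.] z [-41.   9.]
side -120 95 y [-27.  36.] z [-40.   4.]
side -110 93 y [-13.  12.] z [-69.  64.]
side -100 155 y [-15.  20.] z [-71.  70.]
side -90 147 y [-20.  19.] z [-72.  70.]
side -80 143 y [-13.  18.] z [-74.  70.]
side -70 128 y [-13.  17.] z [-75.  73.]
side -60 126 y [-14.  17.] z [-77.  76.]
side -50 74 y [-13.  13.] z [-74.  76.]
side -40 48 y [-11.  11.] z [-57.  53.]
side -30 71 y [-11.  12.] z [-61.  48.]
side -20 72 y [-13.  11.] z [-58.  51.]
side -10 58 y [-13.  11.] z [-56.  52.]
side 0 15 y [-12.   7.] z [-50.  47.]
```

The knuckles stick out ±76 along z. Along y, only the palm (±38, from about 115 mm behind the TCP) is wider than the fingers. So I'll push along tool y with the fingers shut and the palm just above the carton's top. First I'll go to a staging point behind the carton, shut the fingers and measure them there.

>>> play_rows --pt "0 0 3 -2.6 0" --pt "0 0 3.4 -2.9 0" --pt "0 0 3.4 -2.9 0" --pt "0 0 3.4 -2.9 0" --pt "0 0 3.4 -2.9 0" --pt "0 0 3.4 -2.9 0" --pt "0 0 3.4 -2.9 0" --pt "0 0 3.4 -2.9 0"

```text
clock: 0.9
position: [356.4, -178.8, 247.9]
eef_rot: [0.582, 0.401, 0.583, -0.401]
wrist_force: [1.3, -1.4, -0.2]
opening: 0.003
```

>>> play_rows --pt "0 0 3.0 -2.6 0" --pt "0 0 2.5 -2.1 0" --pt "0 0 1.0 -1.0 0.03" --pt "0 0 0 0 0.03" --pt "0 0 0 0 0" --pt "0 0 0 0 0"

```text
clock: 1.5
position: [396.2, -104.0, 247.9]
eef_rot: [0.57, 0.418, 0.571, -0.418]
wrist_force: [1.3, -0.0, -0.5]
opening: 0.002
```

```bash
cat > tf.py <<'E'
from m import *
from workcell import arm
from scipy.spatial.transform import Rotation as Ro
def tool():
    s=arm.read_state(); w,x,y,z=s["eef_rot"]; return s,Ro.from_quat([x,y,z,w]).as_matrix()
E
python3 - <<'E'
from tf import *
s,R=tool(); print(s["clock"],s["position"].round(1),s["opening"],s["wrist_force"].round(1)); print(np.round(R,3))
ims=[]
for n in("side","top"):
    g=arm.get_image(n); np.savez(n+"1.npz",**g)
    c=g["R"]@(s["position"]+[0,0,60])+g["t"]; u=int(c[0]/c[2]*g["fx"]+g["cx"]); v=int(c[1]/c[2]*g["fy"]+g["cy"])
    a=g["pixels"][max(v-65,0):v+65,max(u-65,0):u+65,::-1]; ims.append(cv2.resize(a,(400,400),interpolation=cv2.INTER_CUBIC))
    q=(pts(g).reshape(-1,3)-s["position"])@R
    q=q[(abs(q[:,1])<120)&(abs(q[:,2])<120)&(q[:,0]<40)&(q[:,0]>-150)]
    for a in range(-136,40,6):
        k=q[(q[:,0]>=a)&(q[:,0]<a+6)]
        if len(k)>3: print(n,a,len(k),"y",np.round([k[:,1].min(),*np.percentile(k[:,1],[5,95]),k[:,1].max()],0),"z",np.round([k[:,2].min(),k[:,2].max()],0))
cv2.imwrite("pics/grip1.png",np.hstack(ims))
E
```

```text
1.5 [ 396.2 -104.   247.9] 0.0017896315025127654 [ 1.3 -0.  -0.5]
[[-0.001  0.953  0.302]
 [ 0.     0.302 -0.953]
 [-1.    -0.001 -0.   ]]
side -136 91 y [-37. -32.  35.  37.] z [-39.   3.]
side -130 96 y [-36. -31.  33.  36.] z [-37.  -6.]
side -124 97 y [-36. -29.  35.  37.] z [-39.   3.]
side -118 60 y [-35. -27.  32.  36.] z [-39.  -4.]
side -112 30 y [-14. -10.   8.   8.] z [-37. -31.]
side -106 28 y [-12. -10.   9.  10.] z [-40. -29.]
side -100 43 y [-11. -10.  10.  11.] z [-42. -15.]
side -94 66 y [-20. -19.  18.  19.] z [-44.  -9.]
side -88 52 y [-20. -19.  16.  17.] z [-50. -16.]
side -82 86 y [-19. -12.  18.  19.] z [-62.  11.]
side -76 64 y [-18. -15.  14.  16.] z [-61.  12.]
side -70 26 y [-18. -15.  16.  16.] z [-59.  16.]
side -64 22 y [-17. -17.  16.  16.] z [-54.  -6.]
side -58 31 y [-18. -16.  14.  15.] z [-50.   8.]
side -52 24 y [-17. -14.  12.  14.] z [-45. -13.]
side -46 11 y [ 7.  8. 11. 11.] z [-37. -13.]
side -40 12 y [-13. -11.  12.  12.] z [-35. -15.]
side -34 13 y [ 1.  3. 12. 13.] z [-30.   4.]
side -16 12 y [-7. -6. 10. 10.] z [-14.   6.]
side -10 22 y [-12. -10.   9.  10.] z [-14.  -2.]
side -4 23 y [-11. -11.  10.  10.] z [-13.   6.]
side 2 19 y [-12. -10.  10.  10.] z [-13.   5.]
side 8 7 y [-11. -11.   9.   9.] z [-9. -3.]
```

View pics/grip1.png

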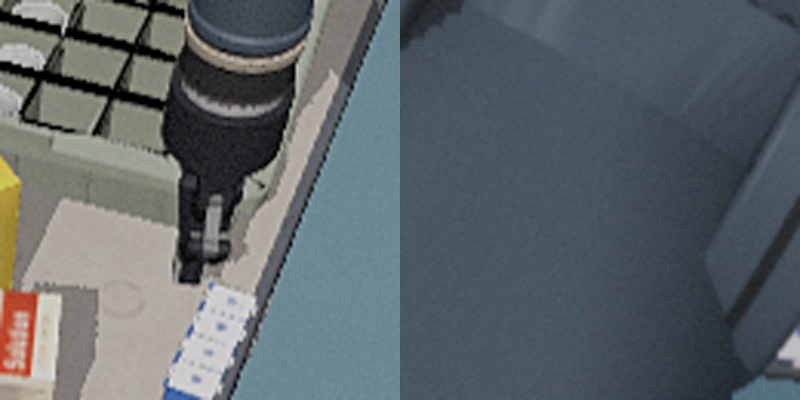

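The close-up shows the shut gripper above the pill box. Its knuckles stick out to ±18–20 along y, 50–95 mm above the TCP, while the fingers reach only ±11. A vertical tool would therefore touch the carton high up first. A low push needs the tool leaned back, with the tips forward. Rows can't command that, but the out-of-reach behaviour may produce it, so I'll test it up high in free space.

>>> play_rows --pt "0 0 4 0 0" --pt "0 0 4 0 0" --pt "0 0 4 0 0" --pt "0 0 4 0 0" --pt "0 0 4 0 0" --pt "0 0 4 0 0" --pt "0 0 4 0 0" --pt "0 0 2 0 0"

```text
clock: 2.4
position: [684.7, -13.4, 246.3]
eef_rot: [0.57, 0.418, 0.571, -0.418]
wrist_force: [-0.2, -0.6, -0.0]
opening: 0.003
```

>>> play_rows --pt "0 0 3 0 0" --pt "0 0 3 0 0" --pt "0 0 3 0 0" --pt "0 0 3 0 0"

```text
clock: 2.8
position: [785.0, 19.0, 244.9]
eef_rot: [0.573, 0.42, 0.568, -0.416]
wrist_force: [1.4, -0.3, 0.8]
opening: -0.002
```

```bash
python3 - <<'E'
from tf import *
s,R=tool(); print(s["clock"],s["position"].round(1),s["joints"].round(3)); print(np.round(R,3))
E
```

```text
2.8 [785.   19.  244.9] [-6.100e-02  9.890e-01  1.395e+00  1.967e+00  1.000e-03  2.775e+00]
[[ 0.009  0.954  0.3  ]
 [-0.     0.3   -0.954]
 [-1.     0.009  0.003]]
```

>>> play_rows --pt "0 0 2 0 0" --pt "0 0 2 0 0" --pt "0 0 2 0 0" --pt "0 0 2 0 0"

```text
clock: 3.2
position: [817.6, 41.8, 227.1]
eef_rot: [0.588, 0.432, 0.552, -0.404]
wrist_force: [0.0, 0.4, 1.2]
opening: -0.001
```

>>> play_rows --pt "0 0 2 0 0" --pt "0 0 2 0 0" --pt "0 0 2 0 0" --pt "0 0 0 0 0"

```text
clock: 3.6
position: [839.9, 58.9, 210.5]
eef_rot: [0.597, 0.439, 0.542, -0.396]
wrist_force: [0.3, 0.4, -0.1]
opening: 0.005
```

```bash
python3 - <<'E'
from tf import *
s,R=tool(); print(s["clock"],s["position"].round(1),s["joints"].round(3)); print(np.round(R,3))
E
```

```text
3.6 [839.9  58.9 210.5] [-0.011  1.049  1.418  1.841  0.004  2.824]
[[ 0.099  0.949  0.301]
 [ 0.003  0.302 -0.953]
 [-0.995  0.095  0.027]]
```

A lean appears. Next: does it persist when I back off?

>>> play_rows --pt "0 0 -3 0 0" --pt "0 0 -3 0 0" --pt "0 0 -3 0 0" --pt "0 0 0 0 0"

```text
clock: 4.0
position: [769.1, 35.4, 200.9]
eef_rot: [0.592, 0.436, 0.547, -0.4]
wrist_force: [0.1, -0.3, -2.0]
opening: 0.002
```

>>> play_rows --pt "0 0 -3 0 0" --pt "0 0 -3 0 0" --pt "0 0 -3 0 0" --pt "0 0 -3 0 0" --pt "0 0 0 0 0" --pt "0 0 0 0 0"

```text
clock: 4.6
position: [664.0, -0.1, 197.0]
eef_rot: [0.598, 0.439, 0.541, -0.396]
wrist_force: [0.5, 0.2, -0.4]
opening: -0.003
```

```bash
python3 - <<'E'
from tf import *
s,R=tool(); print(s["clock"],s["position"].round(1),s["joints"].round(3)); print(np.round(R,3))
E
```

```text
4.6 [ 6.64e+02 -1.00e-01  1.97e+02] [-0.107  0.3    0.278  1.449  0.013  2.73 ]
[[ 0.101  0.949  0.299]
 [ 0.002  0.3   -0.954]
 [-0.995  0.097  0.028]]
```

The lean persists, so it can be built up. I want about 0.3 to 0.35 rad, so that the fingertips lead the knuckles and palm. I'll raise the tool and push out again.

>>> play_rows --pt "0 -2.5 0 0 0" --pt "0 -3 0 0 0" --pt "0 -3 0 0 0" --pt "0 -3 0 0 0" --pt "0 -3 0 0 0" --pt "0 0 0 0 0"

```text
clock: 5.2
position: [652.4, -0.1, 348.1]
eef_rot: [0.601, 0.441, 0.538, -0.393]
wrist_force: [-1.0, -0.4, 0.0]
opening: -0.003
```

>>> play_rows --pt "0 0 3 0 0" --pt "0 0 3 0 0" --pt "0 0 3 0 0" --pt "0 0 3 0 0" --pt "0 0 3 0 0" --pt "0 0 3 0 0" --pt "0 0 3 0 0"

```text
clock: 5.9
position: [796.8, 58.1, 323.9]
eef_rot: [0.611, 0.45, 0.526, -0.383]
wrist_force: [-0.7, -0.7, 1.0]
opening: -0.0
```

```bash
cat > st.py <<'E'
from tf import *
s,R=tool(); print(s["clock"],s["position"].round(1),s["joints"].round(3),s["wrist_force"].round(1)); print(np.round(R,3))
E
python3 st.py
```

```text
5.9 [796.8  58.1 323.9] [-0.014  0.905  1.419  1.932  0.007  2.822] [-0.7 -0.7  1. ]
[[ 0.152  0.942  0.298]
 [ 0.005  0.301 -0.954]
 [-0.988  0.146  0.041]]
```

>>> play_rows --pt "0 -1 3 0.5 0" --pt "0 -1 3 0.5 0" --pt "0 -1 3 0.5 0" --pt "0 -1 3 0.5 0" --pt "0 -1 3 0.5 0" --pt "0 -1 3 0.5 0" --pt "0 -1 3 0.5 0" --pt "0 -1 3 0.5 0"

```text
clock: 6.7
position: [863.5, 78.0, 361.1]
eef_rot: [0.658, 0.489, 0.465, -0.334]
wrist_force: [-0.6, -0.5, -0.0]
opening: -0.002
```

```bash
python3 st.py
```

```text
6.7 [863.5  78.  361.1] [0.008 0.883 1.419 1.754 0.013 2.846] [-0.6 -0.5 -0. ]
[[ 0.345  0.894  0.286]
 [ 0.016  0.299 -0.954]
 [-0.938  0.334  0.089]]
```

The lean is now 0.35 rad, and the tips lead the palm by about 20 mm. Now I'll plan the path to a point behind the carton.

```bash
cat > go.py <<'E'
import sys
from tf import *
s,R=tool(); p=s["position"]
print("at",p.round(1),"yawface",round(np.degrees(np.arctan2(R[0,2],-R[1,2])),2),"F",s["wrist_force"].round(1),"clk",s["clock"])
for a in sys.argv[1:]:
    t=np.array(eval(a),float); print(a,"cm:",((t-p)@R/10).round(2)); p=t
E
python3 go.py [412,-96,310] [412,-96,26]
python3 - <<'E'
from m import *
g=dict(np.load("top0.npz")); P=pts(g)
for u,v,l in((378,305,"pill L"),(430,310,"pill R"),(402,310,"pill"),(205,278,"tape"),(219,290,"tape r")): print(l,P[v,u].round(0))
E
```

```text
at [863.5  78.  361.1] yawface 16.66 F [-0.6 -0.5 -0. ] clk 6.7
[412,-96,310] cm: [-11.07 -47.27   3.25]
[412,-96,26] cm: [26.65 -9.49 -2.54]
pill L [ 382. -191.   31.]
pill R [ 384. -295.   30.]
pill [ 378. -240.   26.]
tape [398. 171.  18.]
tape r [378. 139.   8.]
```

>>> play_rows --pt "35 -0.9 -3.5 0.3 0" --pt "35 -0.9 -3.9 0.3 0" --pt "35 -0.9 -3.9 0.3 0" --pt "35 -0.9 -3.9 0.3 0" --pt "35 -0.9 -3.9 0.3 0" --pt "35 -0.9 -3.9 0.3 0" --pt "35 -0.9 -3.9 0.3 0" --pt "35 -0.9 -3.9 0.3 0"

```text
clock: 7.5
position: [602.4, -27.5, 336.1]
eef_rot: [0.658, 0.489, 0.465, -0.334]
wrist_force: [-0.0, -1.1, -0.1]
opening: 0.352
```

>>> play_rows --pt "35 -0.9 -3.9 0.2 0" --pt "35 -0.9 -3.9 0.2 0" --pt "35 -0.9 -3.9 0.2 0" --pt "35 -0.9 -3.0 0.2 0" --pt "35 0 -1.0 0.0 0" --pt "35 0 0 0 0"

```text
clock: 8.1
position: [452.9, -82.7, 318.6]
eef_rot: [0.658, 0.489, 0.464, -0.334]
wrist_force: [-0.5, 0.0, 0.5]
opening: 0.346
```

```bash
python3 go.py [412,-95,140] [412,-95,26]; python3 st.py | tail -3
```

```text
at [452.9 -82.7 318.6] yawface 16.57 F [-0.5  0.   0.5] clk 8.1
[412,-95,140] cm: [15.33 -9.98 -1.6 ]
[412,-95,26] cm: [10.7  -3.8  -1.03]
[[ 0.345  0.895  0.284]
 [ 0.014  0.298 -0.955]
 [-0.939  0.333  0.09 ]]
```

>>> play_rows --pt "35 2 -2 -0.3 0" --pt "35 2.5 -2 -0.3 0" --pt "35 2.7 -1.5 -0.3 0" --pt "35 2.7 -1.5 -0.3 0" --pt "35 2.7 -1.5 -0.2 0" --pt "35 2.7 -1.5 -0.2 0"

```text
clock: 8.7
position: [412.7, -94.2, 138.7]
eef_rot: [0.658, 0.489, 0.466, -0.333]
wrist_force: [1.0, -0.8, 0.4]
opening: 0.349
```

>>> play_rows --pt "35 2 -0.7 -0.2 0" --pt "35 2 -0.7 -0.2 0" --pt "35 2 -0.7 -0.2 0" --pt "35 2 -0.7 -0.2 0" --pt "35 1.5 -0.5 -0.1 0" --pt "35 0 0 0 0"

```text
clock: 9.3
position: [410.8, -92.6, 35.6]
eef_rot: [0.656, 0.489, 0.468, -0.334]
wrist_force: [-0.7, 0.3, -1.0]
opening: 0.349
```

```bash
python3 go.py [412,-95,27] [450,-84,27]; python3 - <<'E'
from tf import *
g=arm.get_image("side"); cv2.imwrite("pics/s2.png",cv2.resize(np.ascontiguousarray(g["pixels"][120:270,270:490,::-1]),None,fx=3.5,fy=3.5,interpolation=cv2.INTER_CUBIC))
E
```

```text
at [410.8 -92.6  35.6] yawface 16.78 F [-0.7  0.3 -1. ] clk 9.3
[412,-95,27] cm: [ 0.84 -0.25  0.19]
[450,-84,27] cm: [1.31 3.73 0.04]
```

View pics/s2.png

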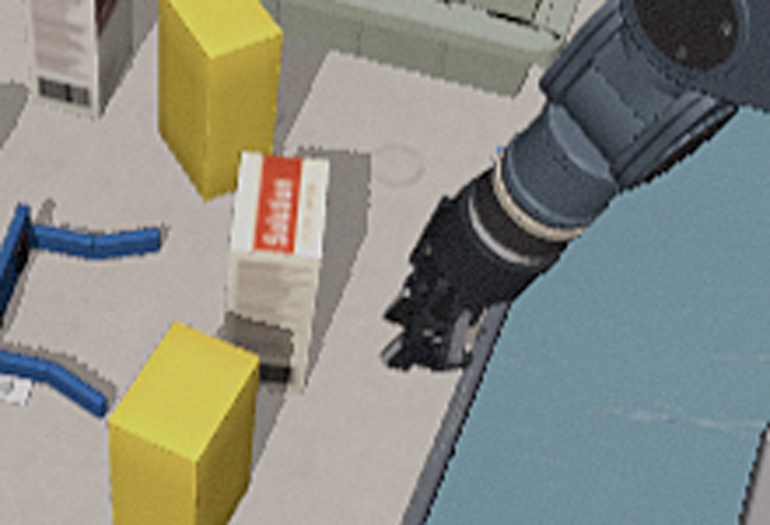

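Side view: the carton is upright at about (275,270). The leaned gripper is low at (420,350), with its tips ahead of the palm. Now I'll approach slowly to make contact.

>>> play_rows --pt "35 0.8 0 0.2 0" --pt "35 0.5 1.2 0.1 0" --pt "35 0.5 1.2 0 0" --pt "35 0.3 0.8 0 0" --pt "35 0.2 0.4 0 0" --pt "35 0.1 0.2 0 0" --pt "35 0.1 0.2 0 0" --pt "35 0.1 0.2 0 0"

```text
clock: 10.15
position: [459.4, -84.2, 28.4]
eef_rot: [0.658, 0.489, 0.466, -0.334]
wrist_force: [-0.2, -0.3, -0.3]
opening: 0.348
```

```bash
python3 go.py [455,-82,29] [617,-33,29]
```

```text
at [459.4 -84.2  28.4] yawface 16.67 F [-0.2 -0.3 -0.3] clk 10.15
[455,-82,29] cm: [-0.2  -0.31 -0.33]
[617,-33,29] cm: [ 5.63 15.96 -0.05]
```

>>> play_rows --pt "35 0 0 -0.3 0" --pt "35 0.1 0.2 0 0" --pt "35 0.1 0.2 0 0" --pt "35 0.07 0.2 0 0" --pt "35 0.07 0.2 0 0"

```text
clock: 10.65
position: [464.9, -79.4, 27.0]
eef_rot: [0.657, 0.488, 0.467, -0.336]
wrist_force: [-9.1, -1.5, 6.0]
opening: 0.348
```

>>> play_rows --pt "35 0.07 0.2 0 0" --pt "35 0.07 0.2 0 0" --pt "35 0.07 0.2 0 0" --pt "35 0.07 0.2 0 0"

```text
clock: 11.05
position: [473.1, -77.3, 27.0]
eef_rot: [0.657, 0.488, 0.466, -0.337]
wrist_force: [-7.6, -2.1, 5.5]
opening: 0.347
```

```bash
cat > car.py <<'E'
from tf import *
B=np.array([693.5,-19.5]); yb=np.radians(10)
def carton():
    for n in ("top","side"):
        g=arm.get_image(n); P=pts(g); z=P[...,2]
        hsv=cv2.cvtColor(np.ascontiguousarray(g["pixels"]),cv2.COLOR_RGB2HSV)
        m=((z>148)&(z<172)&(P[...,0]>440)&(P[...,0]<730)&(P[...,1]>-140)&(P[...,1]<40)&(hsv[...,2]>90)&~((hsv[...,0]>20)&(hsv[...,1]>120)))
        k,lab,st,_=cv2.connectedComponentsWithStats(m.astype(np.uint8))
        if k<2: print(n,"none"); continue
        i=1+np.argmax(st[1:,4]); Q=P[lab==i]; r=cv2.minAreaRect(Q[:,:2].astype(np.float32))
        a=r[2] if r[1][0]<r[1][1] else r[2]-90
        A=np.c_[Q[:,:2],np.ones(len(Q))]; k=np.linalg.lstsq(A,Q[:,2],rcond=None)[0]
        d=np.array(r[0])-B; c,s=np.cos(yb),np.sin(yb)
        print(n,len(Q),"c",np.round(r[0],1),"size",np.round(r[1],1),"yaw",round(a,1),"bay x,y",np.round([c*d[0]+s*d[1],-s*d[0]+c*d[1]],1),"slope",k[:2].round(3),"z",np.median(Q[:,2]).round(1))
carton()
E
python3 car.py; python3 go.py [617,-33,29]
```

```text
top 1471 c [514.3 -64.8] size [60.7 85.2] yaw 17.0 bay x,y [-184.4  -13.5] slope [0.007 0.002] z 159.7
side 813 c [515.8 -64.8] size [59.7 88.5] yaw 16.7 bay x,y [-182.9  -13.8] slope [ 0.011 -0.038] z 161.3
at [473.5 -77.1  27. ] yawface 16.6 F [-5.1 -1.8  3.6] clk 11.15
[617,-33,29] cm: [ 4.74 14.25 -0.11]
```

The carton slid 12 mm, stayed level, and took about 8 N. I'll continue with gradual steering.

>>> play_rows --pt "35 0.1 0.3 0 0" --pt "35 0.12 0.35 0 0" --pt "35 0.13 0.4 0 0" --pt "35 0.13 0.4 0 0.004" --pt "35 0.13 0.4 0 0.004" --pt "35 0.13 0.4 0 0.004" --pt "35 0.13 0.4 0 0.004" --pt "35 0.13 0.4 0 0.004"

```text
clock: 11.95
position: [503.6, -67.7, 27.0]
eef_rot: [0.651, 0.494, 0.464, -0.341]
wrist_force: [-5.3, -2.5, 1.7]
opening: 0.352
```

>>> play_rows --pt "35 0.13 0.4 0 0.004" --pt "35 0.13 0.4 0 0.004" --pt "35 0.13 0.4 0 0.004" --pt "35 0.13 0.4 -0.02 0.004" --pt "35 0.13 0.4 -0.02 0.004" --pt "35 0.13 0.4 -0.02 0.004" --pt "35 0.13 0.4 -0.02 0.004" --pt "35 0.13 0.4 -0.02 0.004"

```text
clock: 12.75
position: [537.5, -57.3, 28.3]
eef_rot: [0.644, 0.506, 0.458, -0.347]
wrist_force: [-3.1, -0.8, -3.0]
opening: 0.352
```

```bash
python3 car.py; python3 go.py [620,-33,29]
```

```text
top 1329 c [582.1 -46. ] size [62.  84.7] yaw 13.7 bay x,y [-114.3   -6.7] slope [-0.011  0.   ] z 160.1
side 820 c [584.8 -46.5] size [60.5 89.5] yaw 13.9 bay x,y [-111.7   -7.7] slope [ 0.001 -0.041] z 161.8
at [538.5 -57.2  29.3] yawface 13.9 F [-2.4 -0.4 -1.9] clk 12.85
[620,-33,29] cm: [ 2.86  8.   -0.4 ]
```

>>> play_rows --pt "35 0.14 0.4 -0.03 0.004" --pt "35 0.14 0.4 -0.03 0.004" --pt "35 0.14 0.4 -0.03 0.004" --pt "35 0.14 0.4 -0.03 0.004" --pt "35 0.14 0.4 -0.03 0.004" --pt "35 0.14 0.4 -0.03 0.004" --pt "35 0.14 0.4 -0.03 0.004" --pt "35 0.14 0.4 -0.03 0.004"

```text
clock: 13.65
position: [570.9, -47.5, 29.4]
eef_rot: [0.636, 0.516, 0.451, -0.354]
wrist_force: [-3.0, -1.0, -2.6]
opening: 0.348
```

```bash
python3 car.py; python3 go.py [620,-33,28]
```

```text
top 1230 c [613.7 -38. ] size [61.2 85.1] yaw 12.1 bay x,y [-81.8  -4.3] slope [0.003 0.004] z 159.7
side 814 c [616.1 -37.6] size [60.7 87.7] yaw 11.4 bay x,y [-79.4  -4.4] slope [ 0.023 -0.038] z 161.4
at [571.5 -47.4  29.9] yawface 12.16 F [-2.5  0.6 -1.8] clk 13.75
[620,-33,28] cm: [ 1.87  4.69 -0.4 ]
```

>>> play_rows --pt "35 0.15 0.4 -0.04 0.004" --pt "35 0.15 0.4 -0.04 0.004" --pt "35 0.15 0.4 -0.04 0.004" --pt "35 0.15 0.4 -0.04 0.004" --pt "35 0.15 0.4 -0.04 0.004" --pt "35 0.15 0.4 -0.04 0.004" --pt "35 0.12 0.3 -0.03 0.004" --pt "35 0.12 0.3 -0.03 0.004"

```text
clock: 14.55
position: [601.8, -38.7, 29.5]
eef_rot: [0.628, 0.526, 0.445, -0.361]
wrist_force: [-6.3, -1.6, 2.7]
opening: 0.351
```

```bash
python3 car.py; python3 go.py [620,-33,28];  python3 - <<'E'
from tf import *
ims=[]
for n,(v,u) in(("top",(90,200)),("side",(110,200))):
    g=arm.get_image(n); np.savez(n+"3.npz",**g); ims.append(cv2.resize(np.ascontiguousarray(g["pixels"][v:v+180,u:u+200,::-1]),(400,360),interpolation=cv2.INTER_CUBIC))
cv2.imwrite("pics/near.png",np.hstack(ims))
E
```

```text
top 932 c [645.2 -30.5] size [59.4 84.5] yaw 10.2 bay x,y [-49.4  -2.5] slope [-0.005  0.001] z 159.6
side 814 c [645.6 -31.2] size [60.7 90.2] yaw 10.0 bay x,y [-49.2  -3.2] slope [ 0.028 -0.03 ] z 161.2
at [602.4 -38.5  29.6] yawface 10.4 F [-2.2 -1.1  0.1] clk 14.65
[620,-33,28] cm: [ 0.76  1.67 -0.24]
```

View pics/near.png

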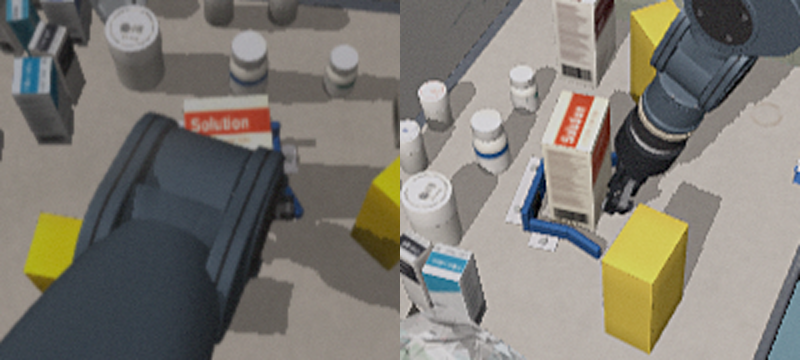

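The carton stands square between the rails, about 18 mm short of home. The bystanders haven't moved. I'll make the final approach in small steps.

>>> play_rows --pt "35 0.1 0.2 -0.02 0" --pt "35 0.1 0.2 -0.02 0" --pt "35 0.08 0.2 -0.02 0" --pt "35 0.08 0.2 -0.02 0" --pt "35 0.08 0.2 -0.02 0" --pt "35 0.08 0.2 -0.02 0"

```text
clock: 15.35
position: [614.0, -35.8, 29.2]
eef_rot: [0.629, 0.526, 0.445, -0.361]
wrist_force: [-9.4, -3.0, 7.2]
opening: 0.351
```

>>> play_rows --pt "35 0.04 0.1 0 0" --pt "35 0.04 0.1 0 0" --pt "35 0.04 0.1 0 0"

```text
clock: 15.65
position: [617.2, -35.1, 29.2]
eef_rot: [0.628, 0.526, 0.445, -0.361]
wrist_force: [-10.4, -1.9, 8.3]
opening: 0.349
```

```bash
python3 car.py; python3 go.py [620,-33,28]
```

```text
top 712 c [666.3 -25.9] size [49.1 84.4] yaw 10.5 bay x,y [-27.9  -1.6] slope [-0.007 -0.001] z 159.5
side 813 c [660.6 -27.3] size [61.4 88.4] yaw 10.4 bay x,y [-33.7  -1.9] slope [ 0.03  -0.032] z 161.2
at [617.4 -35.   29.2] yawface 10.35 F [-8.9 -2.9  6.9] clk 15.75
[620,-33,28] cm: [ 0.2   0.24 -0.16]
```

>>> play_rows --pt "35 0.04 0.1 0 0" --pt "35 0.04 0.1 0 0"

```text
clock: 15.95
position: [618.5, -34.8, 29.0]
eef_rot: [0.628, 0.525, 0.445, -0.362]
wrist_force: [-16.7, -2.1, 13.9]
opening: 0.347
```

>>> play_rows --pt "35 0.04 0.1 0 0" --pt "35 0 0 0 0"

```text
clock: 16.15
position: [618.6, -34.8, 29.1]
eef_rot: [0.628, 0.525, 0.446, -0.363]
wrist_force: [-18.5, -2.7, 14.4]
opening: 0.351
```

>>> play_rows --pt "35 0.04 0.1 0 0" --pt "35 0 0 0 0"

```text
clock: 16.35
position: [618.7, -34.8, 29.0]
eef_rot: [0.627, 0.525, 0.446, -0.363]
wrist_force: [-22.9, -2.1, 17.4]
opening: 0.347
```

```bash
python3 car.py; python3 go.py [620,-33,28]
```

```text
top 601 c [670.8 -25.3] size [42.  84.7] yaw 8.1 bay x,y [-23.4  -1.8] slope [-0.009  0.001] z 159.5
side 806 c [661.3 -27.5] size [60.5 89.5] yaw 10.3 bay x,y [-33.1  -2.3] slope [ 0.034 -0.026] z 161.3
at [618.7 -34.8  29. ] yawface 10.29 F [-22.8  -3.3  17.8] clk 16.45
[620,-33,28] cm: [ 0.14  0.12 -0.15]
```

The force climbs to 23 N with no more motion, so the carton is against the stop. I'll back off straight and check.

>>> play_rows --pt "35 -0.06 -0.2 0 0" --pt "35 -0.07 -0.2 0 0" --pt "35 -0.15 -0.4 0 0" --pt "35 -0.3 -0.8 0 0" --pt "35 -0.5 -1.4 0 0" --pt "35 -0.6 -1.6 0 0" --pt "35 -0.8 -2 0 0" --pt "35 -0.8 -2 0 0"

```text
clock: 17.25
position: [530.5, -49.9, 29.4]
eef_rot: [0.629, 0.526, 0.445, -0.36]
wrist_force: [-0.5, -0.2, -0.8]
opening: 0.347
```

>>> play_rows --pt "35 -1 -2.5 0 0" --pt "35 -1.5 -2.5 0 0" --pt "35 -2 -2 0 0" --pt "35 -3 -2 0 0" --pt "35 -3 -1 0 0" --pt "35 -3 0 2 0" --pt "35 -3 0 3 0" --pt "35 -2 0 3 0"

```text
clock: 18.05
position: [390.4, -151.4, 176.2]
eef_rot: [0.631, 0.526, 0.444, -0.36]
wrist_force: [0.7, 0.8, -0.1]
opening: 0.354
```

>>> play_rows --pt "35 -2 -2 4 0" --pt "35 -2 -2 4 0" --pt "35 0 -2 4 0" --pt "35 0 0 4 0" --pt "35 0 0 4 0" --pt "35 0 0 2 0" --pt "35 0 0 0 0" --pt "35 0 0 0 0"

```text
clock: 18.85
position: [360.3, -377.7, 200.9]
eef_rot: [0.628, 0.526, 0.446, -0.36]
wrist_force: [-0.3, -0.7, 0.6]
opening: 0.352
```

```bash
python3 car.py; python3 go.py; python3 - <<'E'
from tf import *
ims=[]
for n,(v,u) in(("top",(90,200)),("side",(110,200))):
    g=arm.get_image(n); report(g,n); ims.append(cv2.resize(np.ascontiguousarray(g["pixels"][v:v+180,u:u+200,::-1]),(400,360),interpolation=cv2.INTER_CUBIC))
cv2.imwrite("pics/end.png",np.hstack(ims))
E
```

```text
top 1183 c [660.8 -26.5] size [61.9 84.9] yaw 10.6 bay x,y [-33.4  -1.3] slope [ 0.004 -0.   ] z 159.5
side 812 c [661.6 -27.6] size [60.9 90.4] yaw 10.7 bay x,y [-32.8  -2.5] slope [ 0.031 -0.03 ] z 161.1
at [ 360.4 -376.9  201.1] yawface 10.45 F [0.  1.  0.2] clk 18.95
top top@[311. 155.] hue18.0 S30.0 476 c [640.9 -30.1] size [26.8 82.8] ang 7.03 z [149.6 159.2 161.7] mean [637.9 -25.8]
top top@[411. 179.] hue28.0 S224.0 1312 c [ 612.1 -224.3] size [60.3 86.5] ang 50.24 z [151.1 159.4 161.8] mean [ 608.  -223.1]
top top@[131. 220.] hue23.0 S9.0 537 c [494.2 284.5] size [ 57.4 133. ] ang 73.37 z [151.8 168.  171.7] mean [468.5 280.7]
top top@[238. 216.] hue28.0 S217.0 1526 c [500.5  93.2] size [85.5 60.8] ang 85.64 z [151.7 159.6 162.2] mean [498.9  92.2]
top stop 13 c [699.3 -18.8] size [  7.3 121.7] ang 8.75 z [40.9 44.1 47.2] mean [703.1 -50.2]
top rails 261 c [645.9 -27.9] size [ 99.6 162.2] ang 10.08 z [20.2 23.2 26.3] mean [639.1 -34.6]
side top@[333. 125.] hue27.0 S153.0 624 c [ 612.8 -224.7] size [62.7 88.4] ang 50.28 z [149.3 161.3 164.4] mean [ 608.2 -219. ]
side top@[288. 175.] hue23.0 S22.0 289 c [638.2 -29.9] size [24.9 90.9] ang 1.8 z [148.9 161.  164.2] mean [639.  -20.4]
side top@[322. 233.] hue27.0 S151.0 1079 c [501.9  93. ] size [86.4 61. ] ang 85.91 z [150.2 161.2 164.1] mean [500.5  96.5]
side top@[303. 328.] hue20.0 S10.0 296 c [451.5 306.8] size [86.6 47.6] ang 88.37 z [164.5 168.7 171.9] mean [448.  302.5]
side stop 82 c [728.8  -2.3] size [ 37.6 125.1] ang 58.43 z [38.4 45.9 49. ] mean [717.8   8.8]
side rails 251 c [636.1 -37.2] size [165.  106.1] ang 89.03 z [18.2 24.  28.9] mean [6.36e+02 4.00e-01]
```

View pics/end.png

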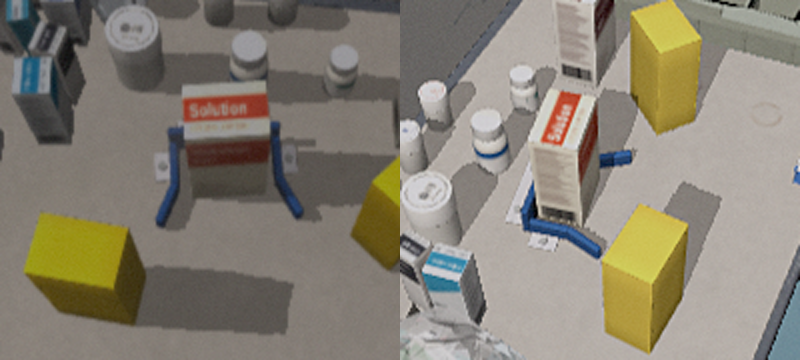

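The carton is upright, square and centred between the rails, with the robot clear of it. Handing in.

```bash
python3 -c "
from workcell import arm
print(arm.finish_job(), arm.read_state()['clock'])"
```

```text
the job is handed in; nothing more can be done
the job is handed in; nothing more can be done
```

I pushed the carton along the bench into the blue bay until it met the back stop, then backed the robot clear and handed the job in. No verdict was reported. The clock stood at about 19 s of the 72 s allowed.

**How:** A straight-down gripper would have touched the carton high up with its knuckles. I leaned the tool about 0.35 rad by driving it past its reach limit in free air; the lean held when I came back. I then pushed with both fingertips about 15 mm above the bench, turning about 7° on the way.

**Last checks:**

| Check | Measured | Required |
|---|---|---|
| Carton x in the bay frame | about -33 mm | -38 to -24 mm |
| Carton y in the bay frame | about -2 mm | within 18 mm |
| Squareness to the bay | about 0.6° | below 0.09 rad (5.2°) |
| Tilt of the carton's top, top camera | under 0.01 | below 0.04 rad |

- **Push force:** wrist force was about 3–15 N while sliding. It reached about 29 N (23 N horizontal) in the last steps against the stop, where the carton no longer moved.
- **Other things on the bench:** both yellow look-alikes measured within 1–2 mm of where they started. I checked the jar, the two bottles and the maroon carton only by eye in the pictures; they looked unmoved. I didn't recheck the tape or the pill box, but nothing touched them.

**Disagreements:**
- The side camera showed a top slope of about 0.03 all through. I put it down to that camera's bias, because the top camera read level.
- My estimate of the bay's own angle is good only to about 1°.
- My bay position puts the carton about 2 mm short of the stop. The force reading says it was touching, so I put that down to calibration error.

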